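Pull the round end cap off the rack's accessory socket

TASK

Take the steel puller by its wooden grip, hook its two inner ledges under the brim of the round cap (not the square one) and pull straight up until the cap pops off its tube. Then set the puller down gently and upright in the middle of the round grey stone coaster, with the cap still hanging in it, and let go. Do not touch the cap with the gripper, keep it level, and leave the square cap, the jar and the torch where they are.

Things in the scene. Friction and masses are not known exactly. Their poses are not given: they have to be found in the camera images.
- puller_grip (a point): Centre of the upright wooden grip (50 mm along x, 16 along y, 48 high) on top of the loose steel puller, a 200 g stirrup standing upright on the ledge. It is 88 mm above the puller's flat underside, on its vertical centre line. z up, x along the open slot, y across it. Under the grip a cross plate 30 x 80 mm, 60 to 64 mm above the underside, joins two side plates: 60 mm along x, 72 mm apart inside, 80 outside.
- puller_slot (a point): Middle of the puller's slot, level with its ledge tops, 63 mm straight below puller_grip and 25 mm above the underside. A ledge 14 mm wide, 4 thick, 60 long with a 3 mm lip across each end points inward from each side plate. Slot 44 mm wide, open at both x ends; 35 mm free height under the cross plate. The brim is wider than the slot: bring the ledges in level from the side, below the brim.
- round_cap_brim (a point): Centre of the brim of the round grey plastic cap (30 g): a flat disc 58 mm across, 8 thick, its underside 4 mm below this point. Under it a square skirt 26 mm wide, 15 long; x and y lie along the skirt's sides, z up. Seated, this point is 74 mm above the ledge. Sprung balls in the tube hold the cap: some 8 to 16 N straight up frees it, it snaps loose within 5 mm and is clear after 15 mm.
- square_cap_brim (a point): Centre of the brim, 46 x 46 x 8 mm, of the other grey cap, to be left alone; same height as the round one, at least 150 mm to its left or right. Each cap sits on a white square steel tube 16 mm wide and 70 high, on a fixed foot plate 70 x 70 x 4 mm.
- coaster_top (a point): Centre of the top face of the round grey stone coaster, 124 mm across and 8 mm thick, fixed flat on the ledge (this point is 8 mm above the ledge).
- jar: Bystander: twist-cap clear plastic jar, 68 mm across, 90 mm high, fixed on the ledge beyond the two capped tubes. Origin at the centre of its underside.
- torch: Bystander: black plastic torch standing loose on its head, 42 mm across at the foot, 122 mm high, far to the left. Origin at the centre of its underside. A comb upright in a fixed clip, 130 mm high, stands far to the right.

How it is judged (in metres and radians):
On the way:
1. the round cap is pulled off and clear of its tube, hanging in the puller (height (world z) of round_cap_brim above 0.095 m and horizontal distance between round_cap_brim and puller_grip below 0.022 m and contact force between puller and round_cap above 0.1 N), for 0.2 s.
At the end, for the whole second after the job is handed in: The puller stands upright (within 8 degrees) and at rest on the coaster, its centre line within 22 mm of the coaster's centre, and the round cap hangs in it at rest, its brim on the puller's ledges, within 22 mm of the puller's centre line and level within 14 degrees (horizontal distance between puller_grip and coaster_top below 0.022 m and z of puller_grip in the frame of coaster_top below 0.093 m and angle between puller_grip's own z axis and vertical below 0.15 rad and horizontal distance between round_cap_brim and puller_grip below 0.022 m and z of round_cap_brim in the frame of coaster_top between 0.022 and 0.04 m and angle between round_cap_brim's own z axis and vertical below 0.25 rad and linear speed of each of puller, round_cap below 0.02 m/s); the robot touches nothing.
It fails at once if the gripper touches the round cap (contact force between the fingers and round_cap above 1 N).
It fails at once if the round cap is tipped by more than 30 degrees (angle between round_cap_brim's own z axis and vertical above 0.52 rad).
It fails at once if the square cap is moved by more than 8 mm (distance of square_cap_brim from where it was at the start of the episode above 0.008 m).
It fails at once if the torch is knocked over or moved by more than 20 mm, or the jar is struck (distance of torch from where it was at the start of the episode above 0.02 m or angle between torch's own z axis and vertical above 0.5 rad or contact force between anything else and jar above 5 N).
It fails at once if the puller is dropped or slammed onto the coaster: still faster than 0.35 m/s within 8 mm of it (horizontal distance between puller_grip and coaster_top below 0.06 m and z of puller_grip in the frame of coaster_top below 0.096 m and linear speed of puller above 0.35 m/s).
It also fails if it takes over 51 s, if anything falls off the work surface, if the arm or the gripper's body presses on something with over 40 N, if the wrist force passes 120 N, or if a joint passes its speed limit or range.

ROBOT

A 6-joint arm with a two-finger parallel gripper is mounted at the origin on the work surface. World frame = base frame: x ahead of the robot, y to its left, z up, the work surface at z = 0. Lengths are in mm, angles in rad, forces in N, time in s.
With the tool pointing down it reaches from about 300 to 875 mm from the base axis. Payload 4.2 kg.
Tool frame: the origin (TCP) lies on the centre line of the jaws, within the pads' length; the fingertips stand 14 mm ahead of it and the grasp point (between the pads) lies 5 mm behind it; x points along the fingers, y is the direction in which the jaws open and shut, and the axes are right-handed (so a half turn about x gives the same grasp; the last joint's range is limited). The gripper opens to 85 mm and grips with 20 to 120 N. Pads are 22 mm wide; open, the fingers measure 114 mm over their backs; the gripper's body (76 mm by 85 mm) begins 54 mm behind the grasp point. The pads swing forward as they close: fully open they stand 13 mm farther back than shut.
Start: joints at [1.258, 0.32, 1.565, -0, 1.257, -0.02], TCP at [165.966, 550.541, 245.338] pointing down, gripper open.
Joint ranges: [-3.11, 3.11], [-0.84, 2.01], [0.21, 2.61], [-1.34, 4.49], [0.05, 2.63], [-2.56, 2.56]. Speed limits (rad/s): [2.57, 2.57, 3.14, 3.14, 3.14, 3.14].

INTERFACE

Orientations are given as a 3x3 rotation matrix whose columns are the frame's x, y, z axes.
In Python, from plant import read_state, read_camera, job_done gives the robot as it stands. The module is installed in compiled form; this text tells all that it offers.
- The arm moves only by the tool arm_command, never from a script. Its argument "increments" is a list of rows, each a list of 3 entries, a list of its own where there are three numbers: the turn, a rotation vector about the tool's x, y, z in rad, then the shift along the tool's x, y, z in cm, then the opening, from 0 (shut) to 1 (fully open). A call has 1 to 8 rows; each row shifts and turns the pose as measured when the row begins, along the tool's axes as they then stand; what a row does not reach is not made up. A row lasts 1/8 s, in which the tool goes at most 62.5 mm and 10.7 degrees, less where a joint would pass 70% of its speed; a pose out of reach is approached as far as the arm can. A call with a gripper value outside its range is refused whole. The fingers move at their own pace and stop on an object; the grip force is fixed at half the most. Time passes only in rows, so rows that do not move let the fingers close. It gives the time, the measured TCP pose, the force and the opening at its end, in the units of the state.
- read_state(): the state, without advancing time (a new reading comes with each control period).
- read_camera(name): name is "side" or "top" or "wrist"; returns a dict with "color" (480x640x3 uint8, blue, green, red), "K" (3x3 intrinsics, pixels), "R" (3x3) and "t" (3): a world point X has camera coordinates R X + t; the wrist camera has in their place "hand_eye" (4x4, takes a point from camera to tool coordinates, whose origin is the TCP and whose axes are the tool frame's). Camera axes: x right, y down, z forward; pixel columns grow to the right and rows downward; lengths in mm; the calibration is good to about 2 mm. The wrist camera is an equidistant fisheye: a pixel r from the principal point sees the ray r / f radians off the axis. A picture is of the moment at which its call begins: read the wrist's pose just before it. There is no depth.
- job_done(): hands the job in, once; it reports no verdict.
The state is a dict: "t": time; "joint_positions": joint angles; "qvel": joint speeds; "joint_efforts": joint torques, N m; "ee_pos": TCP position; "ee_rot": TCP orientation; "ft_force": force on the tool from outside, world axes, zero at the start; "torque": the same for the moment, N m; "finger_gap": finger opening in mm.
Only numpy, scipy, OpenCV 4.12 (cv2) and the standard library are available. Lean on these libraries where they do the work, as an engineer would, in place of code of your own. Each camera call takes 0.05 s, during which the arm holds its last target. There are 200 camera calls.

## Working session

There is one attempt and no reset: what is moved stays moved. The work goes in short steps, Python scripts to look and compute and a tool call to move; the robot and the scene stay as the last step left them, time stands still between calls to the robot, and variables do not carry over. Pictures are saved under pics/ and viewed, about 8 in all and at most 12, crops included, and the job is handed in when it is done.

Besides the shell and the picture viewer there is one more tool, called after "Request:" as name(argument=value, ...) on one line, values as JSON. arm_command: Moves the arm, as the interface text tells. Its arguments: {"type":"object","properties":{"increments":{"type":"array"}},"required":["increments"]}

```bash
mkdir -p pics; python3 - <<'E'
from plant import *
import cv2,numpy as np
np.set_printoptions(precision=3,suppress=True)
s=read_state();print(s['t'],s['ee_pos'],s['ee_rot'],s['finger_gap'])
for n in("top","side","wrist"):
    c=read_camera(n);cv2.imwrite(f'pics/{n}0.png',c['color']);print(n,{k:v for k,v in c.items() if k!='color'})
E
```

```text
0.0 [165.821 550.096 244.477] [[-0.001  0.289  0.957]
 [-0.002  0.957 -0.289]
 [-1.    -0.002 -0.   ]] 85.63664801649256
top {'K': array([[609.344,   0.   , 320.711],
       [  0.   , 609.344, 239.939],
       [  0.   ,   0.   ,   1.   ]]), 'R': array([[ 0.021, -1.   , -0.016],
       [-0.987, -0.018, -0.158],
       [ 0.158,  0.019, -0.987]]), 't': array([  13.854,  570.312, 1202.265])}
side {'K': array([[531.261,   0.   , 313.514],
       [  0.   , 531.261, 240.646],
       [  0.   ,   0.   ,   1.   ]]), 'R': array([[ 0.708, -0.706,  0.004],
       [-0.479, -0.485, -0.731],
       [ 0.518,  0.516, -0.682]]), 't': array([-415.569,  353.791,  892.293])}
wrist {'K': array([[371.648,   0.   , 316.448],
       [  0.   , 371.648, 240.647],
       [  0.   ,   0.   ,   1.   ]]), 'hand_eye': array([[  -0.001,   -0.287,    0.958, -128.111],
       [   1.   ,   -0.001,    0.001,   -1.393],
       [   0.   ,    0.958,    0.287,  -73.781],
       [   0.   ,    0.   ,    0.   ,    1.   ]])}
```

View pics/top0.png

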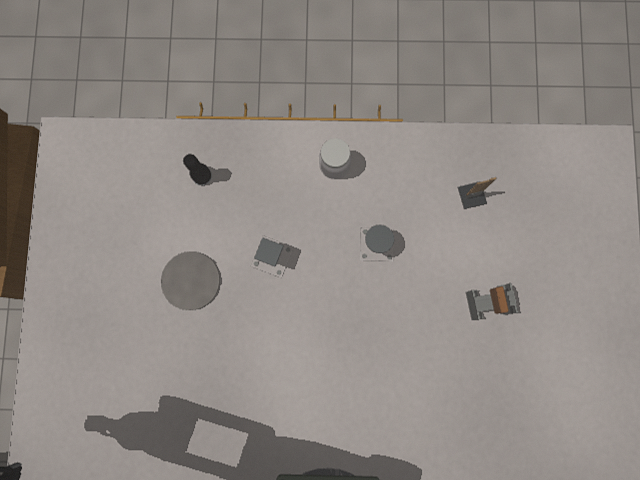

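View pics/side0.png

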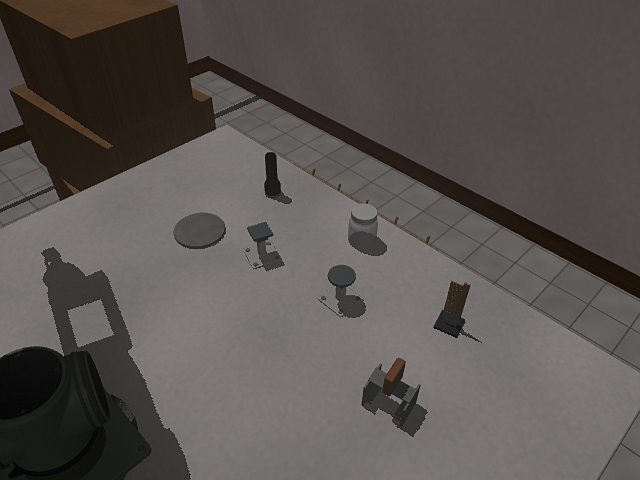

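The top view shows the coaster at about (191,280), the round cap at (380,240), the square cap at (268,250) and the puller at (494,300), with its slot running roughly along image-vertical. The side view agrees. Next I'll measure them.

```bash
cat > h.py <<'E'
from plant import *
import cv2,numpy as np
np.set_printoptions(precision=2,suppress=True)
def ray(c,uv):
    d=c['R'].T@np.linalg.inv(c['K'])@np.array([uv[0],uv[1],1.]);return -c['R'].T@c['t'],d
def on_z(c,uv,z):
    o,d=ray(c,uv);return o+d*(z-o[2])/d[2]
def cross(rs):
    A=sum(np.eye(3)-np.outer(d,d)/(d@d) for o,d in rs);b=sum((np.eye(3)-np.outer(d,d)/(d@d))@o for o,d in rs)
    return np.linalg.solve(A,b)
def proj(c,X):
    p=c['K']@(c['R']@np.asarray(X,float)+c['t']);return p[:2]/p[2]
def blobs(m,mina=40):
    n,l,st,ce=cv2.connectedComponentsWithStats(m.astype(np.uint8))
    return [(ce[i],st[i],l==i) for i in range(1,n) if st[i,4]>=mina]
def brown(im):
    h=cv2.cvtColor(im,cv2.COLOR_BGR2HSV);return (h[...,1]>110)&(h[...,0]<25)&(h[...,2]>50)
E
python3 - <<'E'
from h import *
T=read_camera('top');S=read_camera('side')
for n,c,(x0,y0,x1,y1) in(('top',T,(150,120,540,340)),('side',S,(160,150,480,450))):
    hsv=cv2.cvtColor(c['color'],cv2.COLOR_BGR2HSV)
    for nm,m in(('brown',brown(c['color'])),):
        for ce,st,_ in blobs(m):
            if x0<ce[0]<x1 and y0<ce[1]<y1: print(n,nm,ce,st,on_z(c,ce,112)if n=='top' else'')
    for p in ((380,240),(494,300),(191,280),(400,245),(300,300),(268,250),(370,256)) if n=='top' else ((342,275),(200,230),(345,305),(390,378)): print(n,p,hsv[p[1],p[0]],c['color'][p[1],p[0]])
t=T['color']
a=cv2.resize(t[280:325,460:530],(700,450),interpolation=cv2.INTER_CUBIC)[:,:400*2]
b=cv2.resize(t[220:270,240:410],(700,206),interpolation=cv2.INTER_CUBIC)
cv2.imwrite('pics/crop1.png',np.vstack([a[:390],b]))
E
```

```text
top brown [501.53 299.27] [495 287  13  26 190] [ 451.61 -321.79  112.  ]
top (380, 240) [70  8 97] [95 97 94]
top (494, 300) [13 96 80] [50 63 80]
top (191, 280) [ 13  20 115] [106 110 115]
top (400, 245) [ 5 16 95] [89 90 95]
top (300, 300) [ 14  18 160] [149 154 160]
top (268, 250) [90  5 99] [99 99 97]
top (370, 256) [ 13  15 157] [148 152 157]
side brown [326.59 182.46] [294 164  66  40 102] 
side brown [409.57 231.82] [377 214  61  37 104] 
side brown [394.49 369.65] [385 358  20  24 224] 
side (342, 275) [98 16 64] [64 63 60]
side (200, 230) [12 16 78] [73 75 78]
side (345, 305) [ 0 12 62] [59 59 62]
side (390, 378) [ 12 144  92] [40 60 92]
```

View pics/crop1.png

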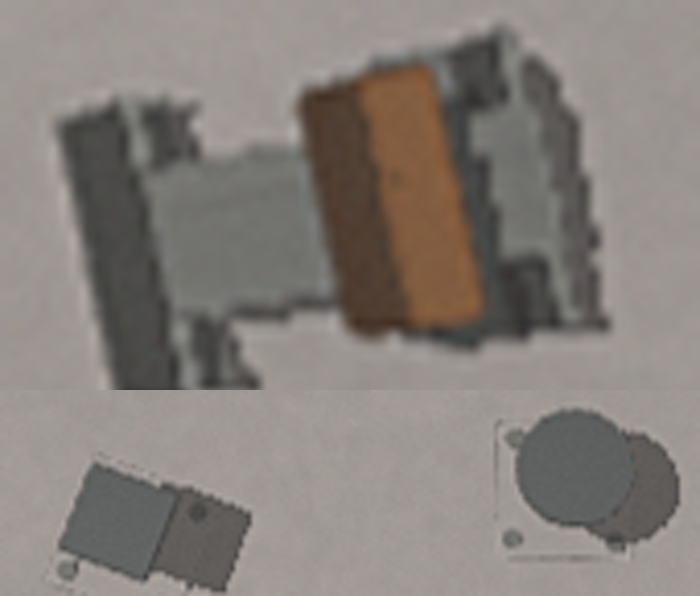

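The crop shows the puller's grip with its bright top face, with the slot axis about 13° off image-vertical. It also shows the round cap disc separable from its browner shadow. Measuring by colour masks.

```bash
python3 - <<'E'
from h import *
T=read_camera('top');S=read_camera('side')
def sub(m,x0,y0,x1,y1):
    o=np.zeros_like(m);o[y0:y1,x0:x1]=m[y0:y1,x0:x1];b=max(blobs(o,10),key=lambda b:b[1][4]);return b
imT=T['color'];h=cv2.cvtColor(imT,cv2.COLOR_BGR2HSV)
m=brown(imT)&(h[...,2]>95)
ce,st,l=sub(m,480,280,525,325)
r=cv2.minAreaRect(np.argwhere(l)[:,::-1].astype(np.float32));print('grip top',ce,st,r)
box=np.array([on_z(T,p,112) for p in cv2.boxPoints(r)]);print(box,'centre',on_z(T,ce,112))
e=[box[1]-box[0],box[2]-box[1]];print([np.linalg.norm(v) for v in e]);v=max(e,key=np.linalg.norm);print('yaw deg',np.degrees(np.arctan2(v[1],v[0])))
# whole brown silhouette in side vs. prediction of grip centre
gs=sub(brown(S['color']),370,340,430,410)[0];gt=sub(brown(imT),480,280,525,325)[0]
print('grip tri',cross([ray(T,gt),ray(S,gs)]))
gray=lambda im:(im[...,0].astype(int)>=im[...,2].astype(int)-1)
for nm,c,bx in(('T',T,(355,215,405,270)),('S',S,(320,255,365,290))):
    m=gray(c['color'])&(c['color'].max(2)<130)
    ce,st,l=sub(m,*bx)
    e=cv2.fitEllipse(max(cv2.findContours(l.astype(np.uint8),0,1)[0],key=len))
    print('round',nm,ce,st,e)
    globals()['rc'+nm]=np.array(e[0])
    print(on_z(c,e[0],78),on_z(c,e[0],74))
print('round tri',cross([ray(T,rcT),ray(S,rcS)]))
for nm,c,bx in(('T',T,(155,245,228,315)),('S',S,(165,205,232,255))):
    V=c['color'].max(2); bg=np.median(V[bx[1]:bx[1]+4,bx[0]:bx[2]]);cc=V[(bx[1]+bx[3])//2,(bx[0]+bx[2])//2]
    ce,st,l=sub(cv2.GaussianBlur(V,(5,5),0)<(bg+float(cc))/2,*bx)
    e=cv2.fitEllipse(max(cv2.findContours(l.astype(np.uint8),0,1)[0],key=len))
    print('coaster',nm,ce,st,e,on_z(c,e[0],8));globals()['co'+nm]=e[0]
    P=[on_z(c,(ce[0]+dx,ce[1]),8) for dx in(-e[1][1]/2,e[1][1]/2)];print(np.linalg.norm(P[0]-P[1]))
print('coaster tri',cross([ray(T,coT),ray(S,coS)]))
E
```

```text
grip top [501.58 299.24] [496 287  12  25 187] ((501.5999755859375, 299.3000183105469), (25.143491744995117, 7.473204612731934), 77.90524291992188)
[[ 473.2  -310.57  112.  ]
 [ 476.46 -324.5   112.  ]
 [ 430.06 -333.21  112.  ]
 [ 426.83 -319.37  112.  ]] centre [ 451.67 -321.9   112.  ]
[np.float64(14.305275304042503), np.float64(47.2079558122304)]
yaw deg -169.35826803135137
grip tri [ 452.65 -323.81  107.41]
round T [379.48 238.59] [366 225  28  28 615] ((379.46954345703125, 238.59371948242188), (26.64791488647461, 27.66609764099121), 107.4432144165039)
[569.62 -92.4   78.  ] [570.27 -92.71  74.  ]
round S [341.29 275.67] [328 265  28  24 505] ((341.29791259765625, 275.6829833984375), (21.98073387145996, 27.240861892700195), 94.46451568603516)
[568.84 -97.63  78.  ] [571.71 -95.18  74.  ]
round tri [571.55 -93.64  72.58]
coaster T [191.   280.52] [ 161  251   62   60 2868] ((191.0086669921875, 280.5253601074219), (58.21128463745117, 60.88452911376953), 70.41316223144531) [484.79 295.75   8.  ]
127.9826511331388
coaster S [199.24 230.9 ] [ 173  213   53   37 1543] ((199.24876403808594, 230.90594482421875), (36.006080627441406, 52.3452262878418), 81.44239044189453) [483.2  288.18   8.  ]
126.53674829864232
coaster tri [486.57 296.91   0.07]
```

```bash
cat > plan.py <<'E'
# plan.py x y z yaw(of tool z, deg) n : rows from the measured pose, tool kept pointing down
import sys
from h import *
from scipy.spatial.transform import Rotation as Ro
def plan(goal,yaw,n,grip,sense=None):
    s=read_state();p=np.array(s['ee_pos']);R=np.array(s['ee_rot'])
    a=np.radians(yaw);z=np.array([np.cos(a),np.sin(a),0]);x=np.array([0,0,-1.]);G=np.c_[x,np.cross(z,x),z]
    rv=Ro.from_matrix(R.T@G).as_rotvec()
    if sense and rv[0]*sense<0: rv=rv*(1-2*np.pi/np.linalg.norm(rv))
    st=rv/n;d=(np.array(goal,float)-p)/n
    print('t',s['t'],'pos',p,'gap',s['finger_gap'],'turn',rv,'shift',d*n,'F',s['ft_force'])
    for i in range(n):
        Ri=R@Ro.from_rotvec(st*i).as_matrix();sh=Ri.T@d/10
        print([[round(v,3) for v in st],[round(v,2) for v in sh],grip])
if __name__=='__main__':
    a=[float(v) for v in sys.argv[1:]];plan(a[:3],a[3],int(a[4]),a[5],a[6] if len(a)>6 else None)
E
python3 plan.py 452 -322 200 -169.4 19 0.6 1
```

```text
t 0.35 pos [165.94 550.46 245.15] gap 85.41480190208495 turn [2.66 0.   0.  ] shift [ 286.06 -872.46  -45.15] F [0.76 0.72 0.19]
[[np.float64(0.14), np.float64(0.0), np.float64(0.0)], [np.float64(0.24), np.float64(-3.96), np.float64(2.77)], 0.6]
[[np.float64(0.14), np.float64(0.0), np.float64(0.0)], [np.float64(0.24), np.float64(-3.54), np.float64(3.29)], 0.6]
[[np.float64(0.14), np.float64(0.0), np.float64(0.0)], [np.float64(0.24), np.float64(-3.04), np.float64(3.76)], 0.6]
[[np.float64(0.14), np.float64(0.0), np.float64(0.0)], [np.float64(0.24), np.float64(-2.49), np.float64(4.14)], 0.6]
[[np.float64(0.14), np.float64(0.0), np.float64(0.0)], [np.float64(0.24), np.float64(-1.88), np.float64(4.45)], 0.6]
[[np.float64(0.14), np.float64(0.0), np.float64(0.0)], [np.float64(0.24), np.float64(-1.24), np.float64(4.67)], 0.6]
[[np.float64(0.14), np.float64(0.0), np.float64(0.0)], [np.float64(0.24), np.float64(-0.58), np.float64(4.8)], 0.6]
[[np.float64(0.14), np.float64(0.0), np.float64(0.0)], [np.float64(0.24), np.float64(0.1), np.float64(4.83)], 0.6]
[[np.float64(0.14), np.float64(0.0), n
[... 536 characters left out ...]
 0.6]
[[np.float64(0.14), np.float64(0.0), np.float64(0.0)], [np.float64(0.24), np.float64(3.67), np.float64(3.15)], 0.6]
[[np.float64(0.14), np.float64(0.0), np.float64(0.0)], [np.float64(0.24), np.float64(4.07), np.float64(2.6)], 0.6]
[[np.float64(0.14), np.float64(0.0), np.float64(0.0)], [np.float64(0.24), np.float64(4.39), np.float64(2.01)], 0.6]
[[np.float64(0.14), np.float64(0.0), np.float64(0.0)], [np.float64(0.24), np.float64(4.63), np.float64(1.38)], 0.6]
[[np.float64(0.14), np.float64(0.0), np.float64(0.0)], [np.float64(0.24), np.float64(4.78), np.float64(0.72)], 0.6]
[[np.float64(0.14), np.float64(0.0), np.float64(0.0)], [np.float64(0.24), np.float64(4.83), np.float64(0.04)], 0.6]
```

Request:
arm_command(increments=[[[0.14, 0, 0], [0.2, -4.0, 2.8], 0.6], [[0.14, 0, 0], [0.2, -3.5, 3.3], 0.6], [[0.14, 0, 0], [0.2, -3.0, 3.8], 0.6], [[0.14, 0, 0], [0.2, -2.5, 4.1], 0.6], [[0.14, 0, 0], [0.2, -1.9, 4.5], 0.6], [[0.14, 0, 0], [0.2, -1.2, 4.7], 0.6], [[0.14, 0, 0], [0.2, -0.6, 4.8], 0.6], [[0.14, 0, 0], [0.2, 0.1, 4.8], 0.6]])

```text
t: 1.35
ee_pos: [285.2, 173.9, 228.5]
ee_rot: [[0.005, 0.992, 0.128], [0.003, 0.128, -0.992], [-1.0, 0.005, -0.002]]
ft_force: [0.4, 0.1, -0.2]
finger_gap: 51.3
```

```bash
sed -i 's/round(v,3)/float(round(v,3))/;s/round(v,2)/float(round(v,2))/' plan.py; python3 plan.py 452 -322 200 -169.4 12 0.6 1
```

```text
t 1.35 pos [285.2  173.86 228.49] gap 51.25717709021518 turn [ 1.51 -0.01 -0.  ] shift [ 166.8  -495.86  -28.49] F [ 0.36  0.14 -0.24]
[[0.126, -0.0, -0.0], [0.23, 0.85, 4.28], 0.6]
[[0.126, -0.0, -0.0], [0.24, 1.38, 4.14], 0.6]
[[0.126, -0.0, -0.0], [0.24, 1.89, 3.93], 0.6]
[[0.126, -0.0, -0.0], [0.24, 2.37, 3.66], 0.6]
[[0.126, -0.0, -0.0], [0.24, 2.81, 3.33], 0.6]
[[0.126, -0.0, -0.0], [0.24, 3.21, 2.95], 0.6]
[[0.126, -0.0, -0.0], [0.24, 3.55, 2.53], 0.6]
[[0.126, -0.0, -0.0], [0.24, 3.84, 2.06], 0.6]
[[0.126, -0.0, -0.0], [0.24, 4.07, 1.56], 0.6]
[[0.126, -0.0, -0.0], [0.24, 4.24, 1.03], 0.6]
[[0.126, -0.0, -0.0], [0.24, 4.33, 0.49], 0.6]
[[0.126, -0.0, -0.0], [0.24, 4.36, -0.06], 0.6]
```

Request:
arm_command(increments=[[[0.126, 0, 0], [0.2, 0.9, 4.3], 0.6], [[0.126, 0, 0], [0.2, 1.4, 4.1], 0.6], [[0.126, 0, 0], [0.2, 1.9, 3.9], 0.6], [[0.126, 0, 0], [0.2, 2.4, 3.7], 0.6], [[0.126, 0, 0], [0.2, 2.8, 3.3], 0.6], [[0.126, 0, 0], [0.2, 3.2, 3.0], 0.6], [[0.126, 0, 0], [0.2, 3.6, 2.5], 0.6], [[0.126, 0, 0], [0.2, 3.8, 2.1], 0.6]])

```text
t: 2.35
ee_pos: [394.7, -170.6, 214.1]
ee_rot: [[0.014, 0.609, -0.793], [0.003, -0.793, -0.609], [-1.0, 0.006, -0.013]]
ft_force: [0.4, 0.6, -0.2]
finger_gap: 51.1
```

```bash
python3 plan.py 452 -322 190 -169.4 5 0.6
```

```text
t 2.35 pos [ 394.73 -170.57  214.15] gap 51.107440220152036 turn [ 0.47 -0.01 -0.  ] shift [  57.27 -151.43  -24.15] F [ 0.4   0.61 -0.15]
[[0.094, -0.003, -0.001], [0.49, 3.1, 0.94], 0.6]
[[0.094, -0.003, -0.001], [0.49, 3.17, 0.65], 0.6]
[[0.094, -0.003, -0.001], [0.49, 3.22, 0.34], 0.6]
[[0.094, -0.003, -0.001], [0.49, 3.24, 0.04], 0.6]
[[0.094, -0.003, -0.001], [0.49, 3.23, -0.27], 0.6]
```

Request:
arm_command(increments=[[[0.094, -0.003, -0.001], [0.5, 3.1, 0.9], 0.6], [[0.094, -0.003, -0.001], [0.5, 3.2, 0.7], 0.6], [[0.094, -0.003, -0.001], [0.5, 3.2, 0.3], 0.6], [[0.094, -0.003, -0.001], [0.5, 3.2, 0.0], 0.6], [[0.094, -0.003, -0.001], [0.5, 3.3, -0.3], 0.6], [[0, 0, 0], [0, 0, 0], 0.6]])

```text
t: 3.1
ee_pos: [453.8, -331.0, 188.3]
ee_rot: [[-0.001, 0.163, -0.987], [0.001, -0.987, -0.163], [-1.0, -0.001, 0.0]]
ft_force: [-0.6, 1.0, 0.5]
finger_gap: 51.2
```

```bash
cat >> h.py <<'E'
def wray(c,s,uv):
    K=c['K'];v=np.array([uv[0]-K[0,2],uv[1]-K[1,2]]);r=np.linalg.norm(v);th=r/K[0,0]
    d=np.r_[np.sin(th)*v/max(r,1e-9),np.cos(th)];H=c['hand_eye'];R=np.array(s['ee_rot'])
    return np.array(s['ee_pos'])+R@H[:3,3],R@H[:3,:3]@d
def won_z(c,s,uv,z):
    o,d=wray(c,s,uv);return o+d*(z-o[2])/d[2]
E
python3 - <<'E'
from h import *
s=read_state();print(s['ee_pos'],s['ee_rot'],s['joint_positions'])
c=read_camera('wrist');cv2.imwrite('pics/w1.png',c['color'])
for ce,st,l in blobs(brown(c['color']),150): print(ce,st,won_z(c,s,ce,112),cv2.minAreaRect(np.argwhere(l)[:,::-1].astype(np.float32)))
E
```

```text
[ 453.83 -331.01  188.28] [[-0.    0.16 -0.99]
 [ 0.   -0.99 -0.16]
 [-1.   -0.    0.  ]] [-0.65  0.34  1.68  0.    1.12  0.76]
[605.89 317.19] [ 545  142   95  304 9604] [ 439.01 -569.96  112.  ] ((591.9999389648438, 293.49993896484375), (302.99993896484375, 93.99998474121094), 90.0)
[305.14 255.61] [ 291  217   28   80 1929] [ 454.38 -324.89  112.  ] ((304.55078125, 256.39385986328125), (79.18080139160156, 26.066165924072266), 88.99491119384766)
```

View pics/w1.png

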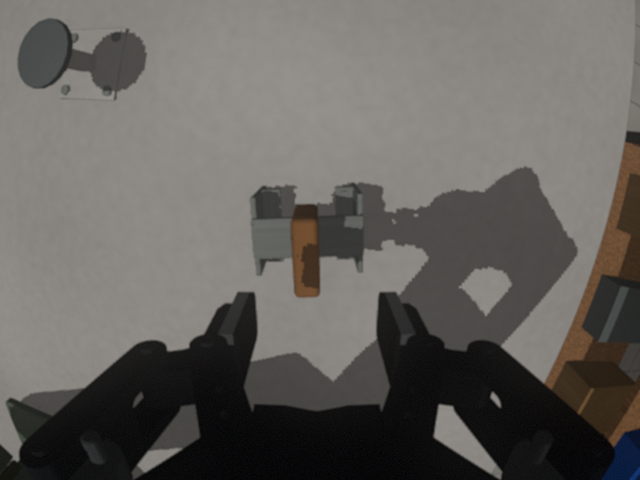

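The wrist view shows the puller in front of the jaws, grip around (305,257), centred between side plates at columns 252–363. It is slightly right of the jaw line (316) and nearly aligned. Checking with the lower end of the grip's top face.

```bash
python3 - <<'E'
from h import *
from scipy.spatial.transform import Rotation as Ro
s=read_state();c=read_camera('wrist')
l=[b for b in blobs(brown(c['color']),150) if b[0][0]<400][0][2]
h=cv2.cvtColor(c['color'],cv2.COLOR_BGR2HSV)
for r in range(205,300,6):
    xs=np.where(l[r])[0]
    if len(xs): 
        a,b=[won_z(c,s,(x,r),112)[:2] for x in(xs[0]-.5,xs[-1]+.5)];print(r,xs[0],xs[-1],h[r,xs[0]+3:xs[-1]-2,2].mean().round(),a,b,(a+b)/2)
R=np.array(s['ee_rot'])
def wproj(X):
    H=c['hand_eye'];p=R.T@(np.array(X)-s['ee_pos']);p=H[:3,:3].T@(p-H[:3,3]);r=np.hypot(*p[:2]);th=np.arctan2(r,p[2]);return c['K'][:2,2]+c['K'][0,0]*th*p[:2]/r
for yaw in (10.6,):
  ux=np.array([np.cos(np.radians(yaw)),np.sin(np.radians(yaw))]);uy=np.array([-ux[1],ux[0]])
  for z in(112,64):print(z,[wproj(np.r_[np.array([451.7,-321.9])+ux*a*25+uy*b*8,z]).round(1) for a,b in((1,1),(1,-1),(-1,1),(-1,-1))])
E
```

```text
217 295 316 58.0 [ 475.53 -314.18] [ 477.56 -326.45] [ 476.55 -320.31]
223 294 319 110.0 [ 471.98 -314.14] [ 474.4  -328.69] [ 473.19 -321.42]
229 294 319 112.0 [ 468.5  -314.66] [ 470.93 -329.28] [ 469.71 -321.97]
235 294 319 111.0 [ 464.98 -315.18] [ 467.43 -329.87] [ 466.2  -322.52]
241 294 319 112.0 [ 461.43 -315.71] [ 463.89 -330.46] [ 462.66 -323.08]
247 295 319 89.0 [ 457.94 -316.81] [ 460.33 -331.06] [ 459.13 -323.94]
253 295 319 71.0 [ 454.32 -317.34] [ 456.72 -331.67] [ 455.52 -324.51]
259 296 319 75.0 [ 450.76 -318.46] [ 453.08 -332.28] [ 451.92 -325.37]
265 296 319 73.0 [ 447.06 -319.  ] [ 449.39 -332.91] [ 448.22 -325.95]
271 296 319 80.0 [ 443.31 -319.55] [ 445.66 -333.53] [ 444.49 -326.54]
277 297 319 76.0 [ 439.61 -320.7 ] [ 441.89 -334.17] [ 440.75 -327.43]
283 297 319 73.0 [ 435.77 -321.26] [ 438.06 -334.82] [ 436.91 -328.04]
289 297 320 112.0 [ 431.87 -321.83] [ 434.28 -336.07] [ 433.07 -328.95]
295 300 315 106.0 [ 428.22 -324.2 ] [ 429.84 -333.75] [ 429.03 -328.98]
112 [array([286. , 216.9]), array([314.3, 216.3]), array([289.8, 297.3]), array([316.2, 297. ])]
64 [array([291.8, 201.3]), array([314.9, 200.8]), array([294.4, 269.1]), array([316.4, 268.7])]
```

Both views agree on the grip: (452, −322…−325), yaw 10.6°. I'll line up and descend.

```bash
python3 plan.py 452 -324.5 150 -169.4 2 0.6
```

```text
t 3.2 pos [ 453.04 -329.09  188.68] gap 51.36496109912917 turn [-0.02  0.    0.  ] shift [ -1.04   4.59 -38.68] F [-0.43  0.46  0.7 ]
[[-0.01, 0.0, 0.001], [1.93, -0.23, 0.01], 0.6]
[[-0.01, 0.0, 0.001], [1.93, -0.23, 0.01], 0.6]
```

Request:
arm_command(increments=[[[-0.01, 0, 0], [1.9, -0.25, 0], 0.6], [[-0.01, 0, 0], [1.9, -0.2, 0], 0.6], [[0, 0, 0], [0, 0, 0], 0.6]])

```text
t: 3.58
ee_pos: [451.4, -321.6, 151.4]
ee_rot: [[-0.0, 0.189, -0.982], [0.002, -0.982, -0.189], [-1.0, -0.002, -0.0]]
ft_force: [-0.2, 0.4, 0.2]
finger_gap: 51.0
```

```bash
python3 plan.py 452 -324.5 86 -169.4 4 0.6
```

```text
t 3.575 pos [ 451.44 -321.63  151.37] gap 50.96831269491809 turn [ 0. -0.  0.] shift [  0.56  -2.87 -65.37] F [-0.22  0.41  0.22]
[[0.001, -0.0, 0.001], [1.63, 0.08, -0.0], 0.6]
[[0.001, -0.0, 0.001], [1.63, 0.08, -0.0], 0.6]
[[0.001, -0.0, 0.001], [1.63, 0.08, -0.0], 0.6]
[[0.001, -0.0, 0.001], [1.63, 0.07, -0.0], 0.6]
```

Request:
arm_command(increments=[[[0, 0, 0], [1.6, 0.1, 0], 0.6], [[0, 0, 0], [1.6, 0.1, 0], 0.6], [[0, 0, 0], [1.6, 0, 0], 0.6], [[0, 0, 0], [1.5, 0, 0], 0.6], [[0, 0, 0], [0, 0, 0], 0.6]])

```text
t: 4.2
ee_pos: [452.3, -323.2, 85.8]
ee_rot: [[0.001, 0.19, -0.982], [0.001, -0.982, -0.19], [-1.0, -0.001, -0.002]]
ft_force: [0.0, 1.2, -0.2]
finger_gap: 51.1
```

```bash
python3 plan.py 452 -323 86 -169.4 1 0.6; python3 - <<'E'
from h import *
s=read_state();c=read_camera('wrist');cv2.imwrite('pics/w2.png',c['color'][150:480,120:520])
E
```

```text
t 4.2 pos [ 452.27 -323.19   85.82] gap 51.05760676318604 turn [ 0.01 -0.    0.  ] shift [-0.27  0.19  0.18] F [ 0.01  1.24 -0.16]
[[0.006, -0.002, 0.001], [-0.02, -0.02, 0.02], 0.6]
```

View pics/w2.png

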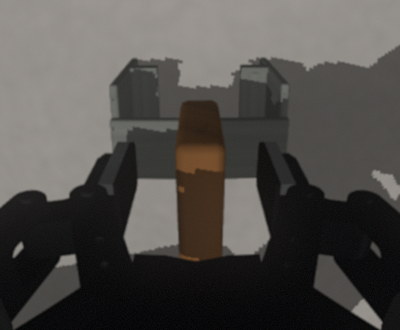

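The crop shows the grip (about column 200) centred between the two pads, with nothing in contact. I'll close the gripper.

Request:
arm_command(increments=[[[0, 0, 0], [0, 0, 0], 0], [[0, 0, 0], [0, 0, 0], 0], [[0, 0, 0], [0, 0, 0], 0], [[0, 0, 0], [0, 0, 0], 0], [[0, 0, 0], [0, 0, 0], 0], [[0, 0, 0], [0, 0, 0], 0]])

```text
t: 5.0
ee_pos: [453.2, -323.9, 87.7]
ee_rot: [[0.004, 0.19, -0.982], [-0.001, -0.982, -0.19], [-1.0, 0.002, -0.004]]
ft_force: [0.8, 0.7, -1.2]
finger_gap: 15.2
```

```bash
python3 plan.py 455 -250 165 -175 4 0; echo; python3 plan.py 460 -93.5 140 180 9 0
```

```text
t 5.0 pos [ 453.22 -323.94   87.68] gap 15.201198054634007 turn [ 0.1 -0.  -0. ] shift [ 1.78 73.94 77.32] F [ 0.79  0.74 -1.2 ]
[[0.026, -0.001, -0.0], [-1.94, -1.8, -0.4], 0.0]
[[0.026, -0.001, -0.0], [-1.93, -1.81, -0.35], 0.0]
[[0.026, -0.001, -0.0], [-1.93, -1.82, -0.3], 0.0]
[[0.026, -0.001, -0.0], [-1.93, -1.83, -0.26], 0.0]

t 5.0 pos [ 453.22 -323.94   87.68] gap 15.201198054634007 turn [ 0.19 -0.   -0.  ] shift [  6.78 230.44  52.32] F [ 0.79  0.74 -1.2 ]
[[0.021, -0.0, -0.0], [-0.58, -2.5, -0.56], 0.0]
[[0.021, -0.0, -0.0], [-0.58, -2.51, -0.51], 0.0]
[[0.021, -0.0, -0.0], [-0.58, -2.52, -0.46], 0.0]
[[0.021, -0.0, -0.0], [-0.58, -2.53, -0.4], 0.0]
[[0.021, -0.0, -0.0], [-0.58, -2.54, -0.35], 0.0]
[[0.021, -0.0, -0.0], [-0.58, -2.54, -0.29], 0.0]
[[0.021, -0.0, -0.0], [-0.58, -2.55, -0.24], 0.0]
[[0.021, -0.0, -0.0], [-0.58, -2.55, -0.18], 0.0]
[[0.021, -0.0, -0.0], [-0.58, -2.56, -0.13], 0.0]
```

Request:
arm_command(increments=[[[0, 0, 0], [-1.5, 0, 0], 0], [[0, 0, 0], [-1.5, 0, 0], 0], [[0.02, 0, 0], [-0.5, -2.5, -0.6], 0], [[0.02, 0, 0], [-0.3, -2.5, -0.5], 0], [[0.02, 0, 0], [0, -2.5, -0.5], 0], [[0.02, 0, 0], [0, -2.5, -0.4], 0], [[0.02, 0, 0], [0, -2.5, -0.4], 0], [[0.02, 0, 0], [0, -2.5, -0.3], 0]])

```text
t: 6.0
ee_pos: [462.2, -170.4, 135.8]
ee_rot: [[0.016, 0.063, -0.998], [-0.007, -0.998, -0.063], [-1.0, 0.008, -0.016]]
ft_force: [0.5, -0.4, -1.8]
finger_gap: 15.3
```

```bash
python3 plan.py 460 -93.5 124 180 4 0; python3 - <<'E'
from h import *
c=read_camera('wrist');S=read_camera('side')
cv2.imwrite('pics/w3.png',np.hstack([cv2.resize(c['color'],(400,300)),cv2.resize(S['color'][150:450,240:480],(400,500))[100:400]]))
E
```

```text
t 6.0 pos [ 462.2  -170.42  135.81] gap 15.287379648640753 turn [ 0.06 -0.02 -0.01] shift [ -2.2   76.92 -11.81] F [ 0.5  -0.44 -1.78]
[[0.016, -0.004, -0.002], [0.28, -1.92, -0.06], 0.0]
[[0.016, -0.004, -0.002], [0.28, -1.93, -0.03], 0.0]
[[0.016, -0.004, -0.002], [0.29, -1.92, -0.0], 0.0]
[[0.016, -0.004, -0.002], [0.29, -1.92, 0.03], 0.0]
```

View pics/w3.png

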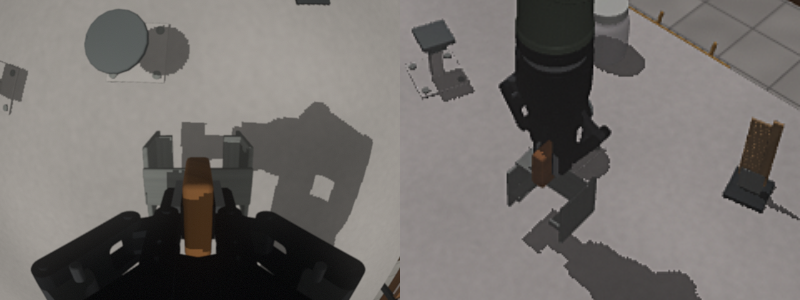

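The puller hangs upright in the grip, with the cap at upper left in the wrist half of the picture. I'll move to the stand-off in line with the cap.

Request:
arm_command(increments=[[[0.016, -0.004, -0.002], [0.3, -1.9, 0], 0], [[0.016, -0.004, -0.002], [0.3, -1.9, 0], 0], [[0.016, -0.004, -0.002], [0.3, -1.9, 0], 0], [[0.016, -0.004, -0.002], [0.2, -1.7, 0], 0], [[0, 0, 0], [0, 0, 0], 0]])

```text
t: 6.72
ee_pos: [461.5, -97.0, 128.8]
ee_rot: [[0.007, 0.002, -1.0], [-0.003, -1.0, -0.002], [-1.0, 0.003, -0.007]]
ft_force: [0.4, -0.4, -1.2]
finger_gap: 15.6
```

```bash
cat > cap.py <<'E'
from h import *
def measure():
    out=[]
    s=read_state();c=read_camera('wrist');im=c['color']
    g=(im[...,0].astype(int)>=im[...,2].astype(int)-1)&(im.max(2)<130)&(im.max(2)>55)
    for ce,st,l in blobs(g,1500):
        e=cv2.fitEllipse(max(cv2.findContours(l.astype(np.uint8),0,1)[0],key=len))
        print('blob',ce,st,'ell',np.array(e[0]),e[1],won_z(c,s,e[0],78))
    for ce,st,l in blobs(brown(im),300):
        print('brown',ce,st); 
        for r in np.linspace(st[1]+6,st[1]+st[3]-6,7).astype(int):
            xs=np.where(l[r])[0];print(r,xs[0],xs[-1],won_z(c,s,((xs[0]+xs[-1])/2,r),s['ee_pos'][2]+25)[:2])
    print(s['ee_pos'],np.array(s['ee_rot']).ravel());return c
if __name__=='__main__': measure()
E
python3 cap.py; python3 plan.py 460 -93.5 124 180 1 0
```

```text
blob [311.51  62.26] [  253     7   118   111 10230] ell [311.51  62.25] (109.82463836669922, 116.77001953125) [568.2  -95.62  78.  ]
brown [316.08 341.76] [ 292  254   49  158 5653]
260 299 320 [496.28 -95.78]
284 295 306 [488.58 -93.03]
308 292 340 [480.47 -97.72]
333 296 339 [471.44 -98.2 ]
357 296 338 [462.06 -98.06]
381 298 337 [451.83 -98.25]
406 298 335 [440.02 -97.92]
[461.48 -96.98 128.85] [ 0.01  0.   -1.   -0.   -1.   -0.   -1.    0.   -0.01]
t 6.775 pos [461.75 -97.51 128.96] gap 15.253437252112075 turn [ 0.   -0.01 -0.  ] shift [-1.75  4.01 -4.96] F [ 0.03 -0.88 -1.89]
[[0.001, -0.008, -0.004], [0.49, -0.4, 0.18], 0.0]
```

Request:
arm_command(increments=[[[0, -0.008, -0.003], [0.45, -0.25, -0.5], 0], [[0, 0, 0], [0, 0, -1.5], 0], [[0, 0, 0], [0, 0, -1.5], 0], [[0, 0, 0], [0, 0, 0], 0]])

```text
t: 7.28
ee_pos: [501.0, -97.2, 124.9]
ee_rot: [[0.003, -0.0, -1.0], [-0.002, -1.0, 0.0], [-1.0, 0.002, -0.003]]
ft_force: [-0.1, -0.8, -1.5]
finger_gap: 15.3
```

```bash
python3 cap.py; python3 plan.py 570.5 -94.5 124.5 180 6 0
```

```text
blob [310.68 139.88] [  251    81   120   119 11094] ell [310.7  139.88] (117.05689239501953, 118.92188262939453) [569.64 -95.66  78.  ]
brown [316.15 337.31] [ 292  254   50  158 6105]
260 299 327 [536.02 -97.2 ]
284 295 338 [528.33 -98.23]
308 292 340 [520.2  -98.07]
333 295 339 [511.15 -98.37]
357 296 338 [501.75 -98.37]
381 297 337 [491.48 -98.37]
406 298 335 [479.61 -98.19]
[501.04 -97.25 124.93] [ 0. -0. -1. -0. -1.  0. -1.  0. -0.]
t 7.325 pos [500.16 -97.15 124.8 ] gap 15.320088701626153 turn [-0. -0. -0.] shift [70.34  2.65 -0.3 ] F [ 0.06 -0.98 -1.63]
[[-0.0, -0.0, -0.0], [0.01, -0.04, -1.17], 0.0]
[[-0.0, -0.0, -0.0], [0.01, -0.04, -1.17], 0.0]
[[-0.0, -0.0, -0.0], [0.01, -0.04, -1.17], 0.0]
[[-0.0, -0.0, -0.0], [0.01, -0.04, -1.17], 0.0]
[[-0.0, -0.0, -0.0], [0.01, -0.04, -1.17], 0.0]
[[-0.0, -0.0, -0.0], [0.01, -0.04, -1.17], 0.0]
```

Request:
arm_command(increments=[[[0, 0, 0], [0, -0.2, -1.2], 0], [[0, 0, 0], [0, -0.1, -1.2], 0], [[0, 0, 0], [0, -0.1, -1.2], 0], [[0, 0, 0], [0, 0, 0], 0]])

```text
t: 7.82
ee_pos: [538.6, -92.7, 124.7]
ee_rot: [[0.001, -0.0, -1.0], [-0.002, -1.0, 0.0], [-1.0, 0.002, -0.001]]
ft_force: [-0.5, 0.3, -1.0]
finger_gap: 15.2
```

```bash
python3 cap.py; python3 plan.py 571 -94.5 124.5 180 3 0
python3 - <<'E'
from h import *
c=read_camera('wrist');S=read_camera('side')
cv2.imwrite('pics/w4.png',np.hstack([cv2.resize(c['color'],(400,300)),cv2.resize(S['color'][200:350,260:460],(400,300))]))
E
```

```text
blob [573.33  66.03] [ 548   36   55   63 2040] ell [575.05  65.88] (45.43610382080078, 72.9509048461914) [ 658.51 -236.16   78.  ]
blob [317.9 207.3] [ 253  159  131  109 8512] ell [320.06 215.2 ] (107.71022033691406, 126.93666076660156) [571.08 -95.52  78.  ]
brown [316.03 344.64] [ 292  254   50  158 5437]
260 298 302 [573.65 -88.85]
284 295 305 [565.95 -88.73]
308 292 340 [557.83 -93.55]
333 296 339 [548.77 -94.02]
357 296 338 [539.36 -93.86]
381 297 337 [529.08 -93.87]
406 298 335 [517.2  -93.69]
[538.62 -92.74 124.7 ] [ 0. -0. -1. -0. -1.  0. -1.  0. -0.]
t 7.875 pos [537.87 -92.71 124.56] gap 15.245234116015455 turn [-0. -0. -0.] shift [33.13 -1.79 -0.06] F [-0.57  0.3  -1.94]
[[-0.0, -0.0, -0.001], [0.0, 0.06, -1.1], 0.0]
[[-0.0, -0.0, -0.001], [0.0, 0.06, -1.1], 0.0]
[[-0.0, -0.0, -0.001], [0.0, 0.06, -1.1], 0.0]
```

View pics/w4.png

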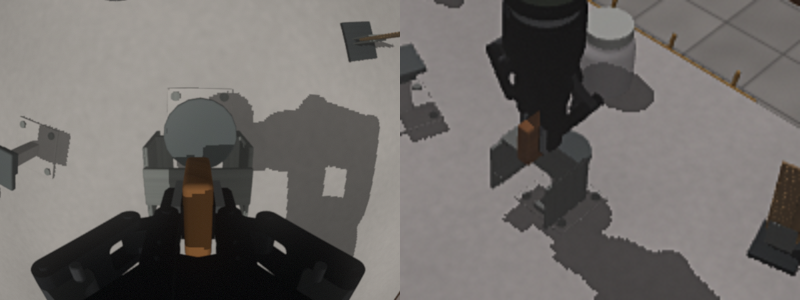

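The brim is entering the slot, centred between the side plates (cap 164–237 against plates 145–252 in the left half), with no contact force. I'll go the remaining 33 mm.

Request:
arm_command(increments=[[[0, 0, 0], [0, 0, -1.1], 0], [[0, 0, 0], [0, 0, -1.1], 0], [[0, 0, 0], [0, 0, -1.1], 0], [[0, 0, 0], [0, 0, 0], 0]])

```text
t: 8.48
ee_pos: [572.4, -93.0, 124.7]
ee_rot: [[0.0, -0.001, -1.0], [-0.002, -1.0, 0.001], [-1.0, 0.002, -0.0]]
ft_force: [-0.2, 0.2, -1.7]
finger_gap: 15.2
```

```bash
python3 plan.py 571 -94 124.5 180 1 0
```

```text
t 8.475 pos [572.38 -92.95 124.69] gap 15.186805882778687 turn [-0. -0. -0.] shift [-1.38 -1.05 -0.19] F [-0.23  0.22 -1.74]
[[-0.001, -0.0, -0.002], [0.02, 0.1, 0.14], 0.0]
```

Now I'll pull straight up: slowly to contact, then through the release.

Request:
arm_command(increments=[[[0, 0, 0], [-0.4, 0, 0], 0], [[0, 0, 0], [-0.3, 0, 0], 0], [[0, 0, 0], [-0.3, 0, 0], 0], [[0, 0, 0], [-0.4, 0, 0], 0]])

```text
t: 8.98
ee_pos: [570.6, -92.6, 136.5]
ee_rot: [[-0.004, -0.001, -1.0], [-0.001, -1.0, 0.001], [-1.0, 0.001, 0.004]]
ft_force: [3.2, -0.7, -10.5]
finger_gap: 15.6
```

Request:
arm_command(increments=[[[0, 0, 0], [-0.5, 0, 0], 0], [[0, 0, 0], [-0.5, 0, 0], 0], [[0, 0, 0], [-0.5, 0, 0], 0], [[0, 0, 0], [-0.5, 0, 0], 0], [[0, 0, 0], [-0.6, 0, 0], 0], [[0, 0, 0], [-0.6, 0, 0], 0], [[0, 0, 0], [0, 0, 0], 0], [[0, 0, 0], [0, 0, 0], 0]])

```text
t: 9.98
ee_pos: [571.4, -92.8, 174.4]
ee_rot: [[-0.0, -0.001, -1.0], [-0.002, -1.0, 0.001], [-1.0, 0.002, 0.0]]
ft_force: [0.9, -0.5, -2.6]
finger_gap: 15.5
```

```bash
python3 - <<'E'
from h import *
print(read_state()['ft_force'])
c=read_camera('wrist');S=read_camera('side')
cv2.imwrite('pics/w5.png',np.hstack([cv2.resize(c['color'],(400,300)),cv2.resize(S['color'][180:330,260:460],(400,300))]))
E
```

```text
[ 0.93 -0.51 -2.64]
```

View pics/w5.png

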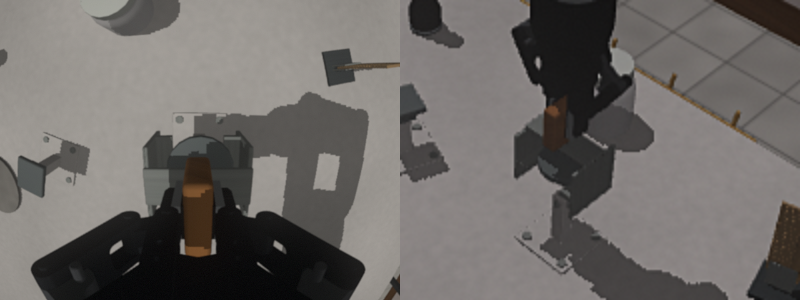

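The cap is off its tube and sits in the puller, and the bare tube is visible below. Now the transfer, lifting a little and accelerating gently.

Request:
arm_command(increments=[[[0, 0, 0], [-0.8, -0.3, 0.1], 0], [[0, 0, 0], [-0.9, -0.8, 0.2], 0], [[0, 0, 0], [-0.9, -1.5, 0.3], 0], [[0, 0, 0], [-0.4, -2.2, 0.5], 0], [[0, 0, 0], [0, -2.8, 0.6], 0], [[0, 0, 0], [0, -3, 0.7], 0], [[0, 0, 0], [0, -3, 0.7], 0], [[0, 0, 0], [0, -3, 0.7], 0]])

```text
t: 11.08
ee_pos: [531.9, 82.3, 209.9]
ee_rot: [[0.004, -0.003, -1.0], [0.001, -1.0, 0.003], [-1.0, -0.001, -0.004]]
ft_force: [0.2, -0.5, -1.8]
finger_gap: 15.5
```

```bash
python3 plan.py 487 295.5 200 180 8 0
```

```text
t 11.075 pos [531.86  82.28 209.9 ] gap 15.474417361716442 turn [-0. -0.  0.] shift [-44.86 213.22  -9.9 ] F [ 0.17 -0.51 -1.85]
[[-0.0, -0.001, 0.0], [0.12, -2.66, 0.57], 0.0]
[[-0.0, -0.001, 0.0], [0.12, -2.66, 0.57], 0.0]
[[-0.0, -0.001, 0.0], [0.12, -2.66, 0.57], 0.0]
[[-0.0, -0.001, 0.0], [0.12, -2.66, 0.57], 0.0]
[[-0.0, -0.001, 0.0], [0.12, -2.66, 0.56], 0.0]
[[-0.0, -0.001, 0.0], [0.12, -2.66, 0.56], 0.0]
[[-0.0, -0.001, 0.0], [0.12, -2.66, 0.56], 0.0]
[[-0.0, -0.001, 0.0], [0.12, -2.67, 0.56], 0.0]
```

Request:
arm_command(increments=[[[0, 0, 0], [0, -3, 0.6], 0], [[0, 0, 0], [0, -3, 0.6], 0], [[0, 0, 0], [0, -3, 0.6], 0], [[0, 0, 0], [0, -3, 0.6], 0], [[0, 0, 0], [0, -2.8, 0.6], 0], [[0, 0, 0], [0, -2.2, 0.5], 0], [[0, 0, 0], [0, -1.5, 0.3], 0], [[0, 0, 0], [0, -0.8, 0.2], 0]])

```text
t: 12.08
ee_pos: [485.2, 289.9, 216.2]
ee_rot: [[0.009, 0.005, -1.0], [0.005, -1.0, -0.005], [-1.0, -0.005, -0.009]]
ft_force: [0.2, -0.3, -3.1]
finger_gap: 15.4
```

```bash
cat > co.py <<'E'
from h import *
T=read_camera('top')
s=read_state();c=read_camera('wrist')
cv2.imwrite('pics/w6.png',np.hstack([cv2.resize(c['color'],(400,300)),cv2.resize(T['color'][200:350,120:320],(400,300))]))
E
python3 co.py; python3 plan.py 487 295.5 150 180 5 0
```

```text
t 12.175 pos [485.41 289.53 216.07] gap 15.599320643843173 turn [ 0.01 -0.01  0.01] shift [  1.59   5.97 -66.07] F [-0.1  -0.19 -2.24]
[[0.001, -0.002, 0.001], [1.32, -0.11, -0.02], 0.0]
[[0.001, -0.002, 0.001], [1.32, -0.11, -0.02], 0.0]
[[0.001, -0.002, 0.001], [1.32, -0.11, -0.02], 0.0]
[[0.001, -0.002, 0.001], [1.32, -0.12, -0.03], 0.0]
[[0.001, -0.002, 0.001], [1.32, -0.12, -0.03], 0.0]
```

View pics/w6.png

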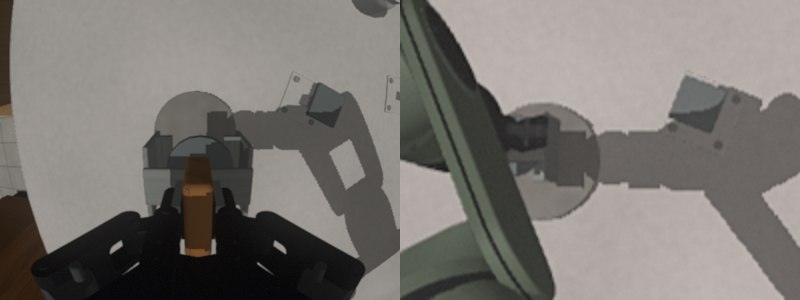

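The wrist view shows the coaster ahead and below the puller (left edge about column 155, top edge about row 92, centre column about 195 in the half-size picture). The square cap is undisturbed. Cross-checking the coaster with the wrist view.

```bash
python3 - <<'E'
from h import *
s=read_state();c=read_camera('wrist');im=cv2.GaussianBlur(c['color'].max(2),(5,5),0).astype(float)
# upper-left arc edge points of coaster: scan columns downwards / rows rightwards
pts=[]
for u in range(272,352,8):
    col=im[120:190,u];g=np.diff(col);k=np.argmin(g);pts.append((u,120+k+.5,g[k]))
for v in range(180,212,6):
    row=im[v,225:285];g=np.diff(row);k=np.argmin(g);pts.append((225+k+.5,v,g[k]))
P=[]
for u,v,g in pts:
    X=won_z(c,s,(u,v),8);P.append(X[:2]);print(u,v,round(g,1),X[:2],round(np.hypot(*(X[:2]-[485.5,295.5])),1))
from scipy.optimize import least_squares
P=np.array(P);r=least_squares(lambda q:np.hypot(*(P-q).T)-62,[485.5,295.5],loss='soft_l1');print(r.x,r.fun)
E
python3 plan.py 487 295.5 150 180 5 0
```

```text
272 157.5 -13.0 [536.87 330.3 ] 62.0
280 152.5 -14.0 [541.35 322.97] 62.2
288 149.5 -16.0 [544.01 315.71] 61.9
296 146.5 -16.0 [546.7  308.49] 62.6
304 145.5 -16.0 [547.58 301.29] 62.4
312 145.5 -19.0 [547.59 294.11] 62.1
320 146.5 -18.0 [546.72 286.93] 61.8
328 146.5 -22.0 [546.78 279.76] 63.3
336 149.5 -21.0 [544.14 272.54] 63.0
344 153.5 -20.0 [540.61 265.29] 62.8
252.5 180 -14.0 [516.39 348.71] 61.5
249.5 186 -14.0 [510.84 351.68] 61.6
247.5 192 -12.0 [505.25 353.74] 61.5
245.5 198 -13.0 [499.62 355.82] 62.0
245.5 204 -13.0 [493.94 356.02] 61.1
245.5 210 -15.0 [488.22 356.24] 60.8
[485.99 294.72] [ 0.08  0.15 -0.3   0.24 -0.06 -0.4  -0.78  0.6   0.23  0.04 -0.04  0.14
  0.08  0.6  -0.19 -0.44]
t 12.225 pos [485.63 288.81 215.93] gap 15.383011713898123 turn [ 0.   -0.01  0.  ] shift [  1.37   6.69 -65.93] F [-0.04 -0.16 -2.05]
[[0.001, -0.002, 0.001], [1.32, -0.13, -0.02], 0.0]
[[0.001, -0.002, 0.001], [1.32, -0.13, -0.02], 0.0]
[[0.001, -0.002, 0.001], [1.32, -0.13, -0.02], 0.0]
[[0.001, -0.002, 0.001], [1.32, -0.13, -0.02], 0.0]
[[0.001, -0.002, 0.001], [1.32, -0.13, -0.03], 0.0]
```

Agreed: (486, 295). I'll descend to about TCP z 108; touchdown should be near 95.

Request:
arm_command(increments=[[[0, -0.003, 0.001], [1, -0.2, 0], 0], [[0, -0.003, 0.001], [2, -0.2, 0], 0], [[0, -0.003, 0], [2, -0.2, 0], 0], [[0, 0, 0], [2, -0.1, 0], 0], [[0, 0, 0], [1.4, 0, 0], 0], [[0, 0, 0], [0.8, 0, 0], 0], [[0, 0, 0], [0.4, 0, 0], 0], [[0, 0, 0], [0, 0, 0], 0]])

```text
t: 13.22
ee_pos: [487.3, 292.1, 114.6]
ee_rot: [[-0.001, -0.002, -1.0], [0.001, -1.0, 0.002], [-1.0, -0.001, 0.001]]
ft_force: [-0.3, 0.4, -2.2]
finger_gap: 15.3
```

```bash
python3 plan.py 487.5 295 95 180 3 0
```

```text
t 13.225 pos [487.31 292.13 114.59] gap 15.254274296805477 turn [-0.  0.  0.] shift [  0.19   2.87 -19.59] F [-0.26  0.41 -2.2 ]
[[-0.001, 0.0, 0.0], [0.65, -0.1, -0.01], 0.0]
[[-0.001, 0.0, 0.0], [0.65, -0.1, -0.01], 0.0]
[[-0.001, 0.0, 0.0], [0.65, -0.1, -0.01], 0.0]
```

Request:
arm_command(increments=[[[0, 0, 0], [0.5, -0.1, 0], 0], [[0, 0, 0], [0.4, -0.1, 0], 0], [[0, 0, 0], [0.4, -0.1, 0], 0], [[0, 0, 0], [0.3, 0, 0], 0], [[0, 0, 0], [0, 0, 0], 0]])

```text
t: 13.85
ee_pos: [488.0, 295.9, 98.8]
ee_rot: [[0.001, -0.002, -1.0], [0.002, -1.0, 0.002], [-1.0, -0.002, -0.001]]
ft_force: [0.5, -0.0, -2.2]
finger_gap: 15.2
```

Request:
arm_command(increments=[[[0, 0, 0], [0.2, 0, 0], 0], [[0, 0, 0], [0.2, 0, 0], 0], [[0, 0, 0], [0, 0, 0], 0]])

```text
t: 14.22
ee_pos: [488.2, 296.3, 95.7]
ee_rot: [[0.002, -0.002, -1.0], [0.003, -1.0, 0.002], [-1.0, -0.003, -0.002]]
ft_force: [0.1, -0.2, -2.8]
finger_gap: 15.1
```

Request:
arm_command(increments=[[[0, 0, 0], [0.15, 0, 0], 0], [[0, 0, 0], [0.15, 0, 0], 0]])

```text
t: 14.48
ee_pos: [488.3, 296.5, 95.5]
ee_rot: [[0.003, -0.001, -1.0], [0.004, -1.0, 0.001], [-1.0, -0.004, -0.003]]
ft_force: [-3.4, -1.4, 10.2]
finger_gap: 15.4
```

Touchdown (+10 N). I'll ease off slightly and release.

Request:
arm_command(increments=[[[0, 0, 0], [0, 0, 0], 0.2], [[0, 0, 0], [0, 0, 0], 0.35], [[0, 0, 0], [0, 0, 0], 0.5], [[0, 0, 0], [0, 0, 0], 0.5], [[0, 0, 0], [0, 0, 0], 0.5]])

```text
t: 15.1
ee_pos: [489.0, 296.8, 95.7]
ee_rot: [[0.004, -0.002, -1.0], [0.004, -1.0, 0.002], [-1.0, -0.004, -0.004]]
ft_force: [-0.4, 0.0, -0.5]
finger_gap: 42.7
```

```bash
python3 - <<'E'
from h import *
s=read_state();print(s['ee_pos'],s['ft_force'],s['finger_gap'])
c=read_camera('wrist');cv2.imwrite('pics/w7.png',c['color'][130:480,100:540])
E
```

```text
[488.99 296.78  95.67] [-0.41  0.03 -0.51] 42.69346773425857
```

View pics/w7.png

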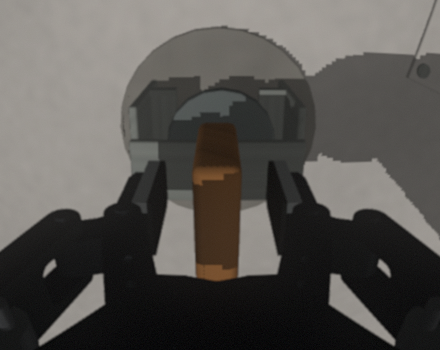

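The puller stands on the coaster with the cap in it, and the pads are clear on both sides of the grip (about column 217). I'll retreat straight up.

Request:
arm_command(increments=[[[0, 0, 0], [-1, 0, 0], 0.5], [[0, 0, 0], [-2, 0, 0], 0.5], [[0, 0, 0], [-2.5, 0, 0], 0.5], [[0, 0, 0], [-3, 0, 0], 0.5], [[0, 0, 0], [-3, 0, 0], 0.5], [[0, 0, 0], [-3, 0, 2], 0.5], [[0, 0, 0], [-2, 0, 4], 0.5], [[0, 0, 0], [0, 0, 4], 0.5]])

```text
t: 16.15
ee_pos: [388.5, 296.7, 270.0]
ee_rot: [[0.009, -0.004, -1.0], [0.008, -1.0, 0.005], [-1.0, -0.008, -0.009]]
ft_force: [-0.6, 0.1, -0.1]
finger_gap: 43.0
```

Request:
arm_command(increments=[[[0, 0, 0], [0, 3, 3], 0.5], [[0, 0, 0], [0, 4, 2], 0.5], [[0, 0, 0], [0, 4, 0], 0.5], [[0, 0, 0], [0, 5, 0], 0.5], [[0, 0, 0], [0, 5, 0], 0.5], [[0, 0, 0], [0, 3, 0], 0.5], [[0, 0, 0], [0, 0, 0], 0.5]])

```text
t: 17.02
ee_pos: [333.5, 50.9, 273.0]
ee_rot: [[0.021, 0.001, -1.0], [0.012, -1.0, -0.001], [-1.0, -0.012, -0.021]]
ft_force: [-0.2, 0.9, -0.1]
finger_gap: 42.4
```

```bash
python3 - <<'E'
from h import *
s=read_state();print(s['t'],s['ee_pos'],s['ft_force'])
T=read_camera('top');S=read_camera('side')
cv2.imwrite('pics/end.png',np.hstack([cv2.resize(T['color'][215:340,130:310],(400,278)),cv2.resize(S['color'][140:280,120:320],(400,278))]))
for n,c,b in(('T',T,(150,240,240,320)),('S',S,(160,140,250,250))):
    for ce,st,l in blobs(brown(c['color']),60):
        if b[0]<ce[0]<b[2] and b[1]<ce[1]<b[3]:
            print(n,ce,st,on_z(c,ce,120));globals()['g'+n]=ce
try: print('tri',cross([ray(T,gT),ray(S,gS)]))
except NameError: pass
print('predicted px grip top',proj(T,[486,295,120]),proj(S,[486,295,100]))
E
```

```text
17.025 [333.52  50.94 273.03] [-0.22  0.91 -0.06]
T [176.51 274.44] [172 262  10  26 187] [486.03 298.29 120.  ]
predicted px grip top [178.22 274.49] [192.8  199.34]
```

View pics/end.png

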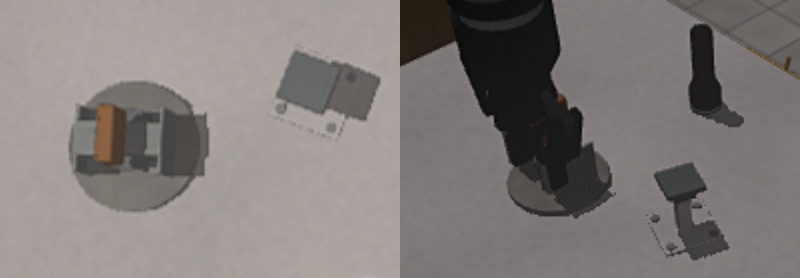

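```bash
python3 -c "from plant import *;print(read_state()['qvel']);print(job_done())"
```

```text
[ 0.02750248  0.01003968  0.00091517  0.00156264 -0.00261016 -0.00123429]
the job is handed in; nothing more can be done
None
```

The job is handed in at about 17 s. I took the puller by its grip, slid its ledges under the round cap's brim and pulled the cap straight up off its tube. I then set the puller down on the coaster, let go and moved the arm clear.

**Last checks**
- **Puller on the coaster:** the top camera puts the grip at about (486, 298) mm and the coaster centre is at about (486, 295) mm, so it is roughly 3 mm off centre. It stood upright in the last picture. The descent was slow, and the wrist force at touchdown was about 10 N.
- **Round cap:** the wrist picture taken just after release shows it level in the slot between the side plates. In the final pictures it was hidden, by the cross plate from above and by the arm from the side, so its last position is not confirmed by a second view.
- **Bystanders:** the square cap and the torch look in place in the final picture. The jar was out of that frame, and I saw no contact with it.
- **Disagreement between cameras:** the fixed and wrist cameras differed by 2–4 mm on the grip, the cap and the coaster, well inside the tolerances.

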